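Push-open spice cupboard

TASK

The tall wooden pepper mill stands behind one of the two glazed doors of the small wooden cupboard on the worktop. Find out which, gently press that door in beside its free edge until its push catch gives and let it spring ajar; then reach behind its edge with a fingertip and swing it wide open, to about a right angle. Leave the other door shut, and do not lift or shift anything in, on or around the cupboard.

Things in the scene. Friction and masses are not known exactly. Their poses are not given: they have to be found in the camera images.
- spice_cupboard: wooden cupboard, fixed, 170 mm deep, 320 wide, 250 high; two glazed doors (frames 32 mm wide) shut before it, outer faces at x -0.107, z 0.018 to 0.248. Origin: centre of its underside; x to its back, y to its left seen from the front. A divider at y = 0 makes two compartments, left y > 0, right y < 0; inner floor z 0.030. Behind each door at y +-0.022, z 0.217 is its catch; its 14 mm thick plunger, once released, stands 50 mm out.
- left_door (a joint): left door's hinge, rad: 0 shut, grows as it opens, stops at 1.75. Pressed in it goes negative, to a firm stop at -0.036; beyond -0.025 (3.5 mm at the press point, about 6 N) the catch gives; as the finger then draws back, a damped plunger pushes the door to about 0.38 (free edge 57 mm out) in about 0.7 s. Then it swings freely and stays put. Door 153 wide, 230 high, 16 mm thick, no handle, hinged at the outer left, free edge 3 mm from the middle line.
- right_door (a joint): right door's hinge, rad: 0 shut, grows as it opens, stops at 1.75. Pressed in it goes negative, to a firm stop at -0.036; beyond -0.025 (3.5 mm at the press point, about 6 N) the catch gives; as the finger then draws back, a damped plunger pushes the door to about 0.38 (free edge 57 mm out) in about 0.7 s. Then it swings freely and stays put. Door 153 wide, 230 high, 16 mm thick, no handle, hinged at the outer right, free edge 3 mm from the middle line.
- left_press (a point): point that moves with the left door: on the outer face of its frame upright along the free edge, 16 mm from the free edge, 35 mm below the door's top edge, 137 mm from the hinge axis; with the door shut at x -0.107, y +0.019, z 0.213 in the cupboard's frame
- right_press (a point): point that moves with the right door: on the outer face of its frame upright along the free edge, 16 mm from the free edge, 35 mm below the door's top edge, 137 mm from the hinge axis; with the door shut at x -0.107, y -0.019, z 0.213 in the cupboard's frame
- left_hinge (a point): top end of the left door's upright hinge axis, fixed to the cupboard, at x -0.091, y +0.156, z 0.248 in its frame; the axis lies on the door's back face at its outer edge
- right_hinge (a point): top end of the right door's upright hinge axis, fixed to the cupboard, at x -0.091, y -0.156, z 0.248 in its frame; the axis lies on the door's back face at its outer edge
- pepper_mill: turned wooden pepper mill with a waist and a round head, loose, 58 mm across, 170 mm tall, standing in one compartment (either one), about 20 mm before the middle of its depth; origin: centre of its foot. Its y in the cupboard's frame tells the door
- salt_shaker: glass shaker with a metal cap, loose, 44 mm across, 90 mm tall, standing in the compartment without the mill; origin: centre of its foot
- herb_jar_a: small glass spice jar, loose, 47 mm across, 87 mm tall, at the back of the left compartment; origin: centre of its underside
- herb_jar_b: small glass spice jar, loose, 47 mm across, 87 mm tall, at the back of the right compartment; origin: centre of its underside
- small_cup: white cup, loose, 68 mm across, 46 mm tall, standing on the rear half of the cupboard's top; origin: centre of its underside
- mug_a: light blue mug, loose, 96 mm tall, on the worktop left of the cupboard; origin: about the centre of its underside
- coffee_pod_6: coffee pod, loose, 51 mm across, 45 mm tall, on the worktop to the right; origin: centre of its underside
- coffee_pod_7: coffee pod standing upside down, loose, 51 mm across, 44 mm tall, on the worktop to the right; origin: about its centre line
- scissors_a: scissors with blue handles, loose, lying on the worktop at the left, 199 mm long, 9 mm thick
- spoon_a: teaspoon, loose, lying on the worktop at the right, 132 mm long, 9 mm thick

How it is judged:
On the way, in this order (a step that is already met when the one before it is completed fails the run):
1. the pepper mill's door is pressed in until its catch gives, the other door still shut (((y of pepper_mill in the frame of spice_cupboard above 0 m and value of joint left_door below -0.018 rad and value of joint right_door below 0.03 rad) or (y of pepper_mill in the frame of spice_cupboard below 0 m and value of joint right_door below -0.018 rad and value of joint left_door below 0.03 rad))), for 0.05 s.
2. the catch has sprung that door ajar, the fingers off the cupboard (((y of pepper_mill in the frame of spice_cupboard above 0 m and value of joint left_door above 0.25 rad and contact force between the fingers and spice_cupboard below 0.1 N) or (y of pepper_mill in the frame of spice_cupboard below 0 m and value of joint right_door above 0.25 rad and contact force between the fingers and spice_cupboard below 0.1 N))), for 0.1 s.
At the end, for the whole second after the job is handed in: The pepper mill's door stands open at least 1.2 rad (69 degrees) and still, the other door is shut within 0.03 rad, and the things in the cupboard stand upright, within 0.25 rad (((y of pepper_mill in the frame of spice_cupboard above 0 m and value of joint left_door above 1.2 rad and velocity of joint left_door between -0.1 and 0.1 rad/s and value of joint right_door below 0.03 rad and angle between each of pepper_mill, salt_shaker, herb_jar_a, herb_jar_b's own z axis and vertical below 0.25 rad) or (y of pepper_mill in the frame of spice_cupboard below 0 m and value of joint right_door above 1.2 rad and velocity of joint right_door between -0.1 and 0.1 rad/s and value of joint left_door below 0.03 rad and angle between each of pepper_mill, salt_shaker, herb_jar_a, herb_jar_b's own z axis and vertical below 0.25 rad))); the robot touches nothing.
It fails at once if the door that hides no pepper mill comes open, by more than 0.06 rad ((y of pepper_mill in the frame of spice_cupboard above 0 m and value of joint right_door above 0.06 rad) or (y of pepper_mill in the frame of spice_cupboard below 0 m and value of joint left_door above 0.06 rad)).
It fails at once if something in the cupboard is shifted by more than 25 mm or lifted by more than 10 mm (distance of any of pepper_mill, salt_shaker, herb_jar_a, herb_jar_b from where it was at the start of the episode above 0.025 m or z of any of pepper_mill, salt_shaker, herb_jar_a, herb_jar_b in the frame of spice_cupboard above 0.04 m).
It fails at once if something on or around the cupboard is shifted or lifted by more than 25 mm (distance of any of small_cup, mug_a, coffee_pod_6, coffee_pod_7, scissors_a, spoon_a from where it was at the start of the episode above 0.025 m).
It fails at once if the cupboard or its doors are pressed with more than 60 N (contact force between the fingers and spice_cupboard above 60 N).
It also fails if it takes over 43 s, if anything falls off the work surface, if the arm or the gripper's body presses on something with over 40 N, if the wrist force passes 120 N, or if a joint passes its speed limit or range.

ROBOT

A 6-joint arm with a two-finger parallel gripper is mounted at the origin on a cart in front of the work surface, level with it; the furniture and walls round the work are solid. World frame = base frame: x ahead of the robot, y to its left, z up, the work surface at z = 0. Lengths are in m, angles in rad, forces in N, time in s.
With the tool pointing down it reaches from about 0.3 to 0.825 m from the base axis. Payload 5.4 kg.
Tool frame: the origin (TCP) lies at the very end of the fingers, on their centre line; the grasp point (between the pads) lies 19 mm behind it; z points along the fingers, y is the line along which they close (so a half turn about z gives the same grasp; the last joint's range is limited). The gripper opens to 92 mm and grips with 3 to 60 N. Pads are 20 mm wide; open, the fingers measure 128 mm over their backs; the gripper's body (75 mm by 189 mm) begins 69 mm behind the grasp point.
Start: joints at [0.981, 0.158, 1.597, -0, 1.386, -0.21], TCP at [0.213, 0.534, 0.215] pointing down, gripper open.
Joint ranges: [-2.91, 2.91], [-0.94, 2.29], [0.18, 2.7], [-1.29, 4.43], [0.17, 2.64], [-3, 3]. Speed limits (rad/s): [2.57, 2.57, 3.14, 3.14, 3.14, 3.14].

INTERFACE

Orientations are given as a rotation vector (axis times angle).
In Python, from workcell import bot gives the robot as it stands. Calls block until the motion is done:
- bot.goto(position, orientation): joint-space move of the TCP to a pose.
- bot.line_to(position, rot=None, max_speed=0.15): straight line of the TCP; rot=None keeps the orientation; max_speed is the mean speed in m/s.
- bot.set_joints(angles): joint-space move.
- bot.set_gripper(opening, newtons=None): opening from 0.0 (shut) to 1.0 (fully open); newtons is the grip in N (None keeps the last); returns when the fingers have stopped.
- bot.hold(seconds).
- bot.inverse_kinematics(position, orientation): joint angles nearest the present ones, or None.
- bot.read_camera(name): name is "scene" or "top"; returns a dict with "pixels" (400x640x3 uint8, blue, green, red), "fx", "fy", "cx", "cy" (pixels), "R" (3x3) and "t" (3): a world point X has camera coordinates R X + t. Camera axes: x right, y down, z forward; pixel columns grow to the right and rows downward; lengths in m; the calibration is good to about 2 mm. A picture is of the moment at which its call begins. There is no depth.
A pose or a line that the arm cannot do raises bot.MotionError and nothing moves.
- bot.job_done(): hands the job in; it is judged then, once.
Readings, each from a call of its own:
- bot.current_clock(): time.
- bot.current_joints(): joint angles.
- bot.current_joint_vel(): joint speeds.
- bot.current_effort(): joint torques, N m.
- bot.current_ee_pos(): TCP position.
- bot.current_tool_rot(): TCP orientation.
- bot.current_contact_force(): force on the tool from outside, world axes, zero at the start.
- bot.current_ft_torque(): the same for the moment, N m.
- bot.current_opening(): opening from 0.0 (shut) to 1.0 (fully open).
- bot.current_grip_force(): force on a finger pad.
Only numpy, scipy, OpenCV 4.12 (cv2) and the standard library are available. Lean on these libraries where they do the work, as an engineer would, in place of code of your own. Each camera call takes 0.05 s, during which the arm holds its last target. There are 200 camera calls.

## Working session

There is one attempt and no reset: what is moved stays moved. The work goes in short steps, each a Python script; the robot and the scene stay as the last script left them, time stands still between calls to the robot, and variables do not carry over. Pictures are saved under pics/ and viewed, at most 10 in all, crops included, and the job is handed in when it is done.

```bash
mkdir -p pics; python3 - <<'E'
from workcell import bot
import cv2,numpy as np
for n in("scene","top"):
    c=bot.read_camera(n); cv2.imwrite(f"pics/{n}0.png",c["pixels"])
    print(n,c["fx"],c["fy"],c["cx"],c["cy"],np.round(c["R"],4).tolist(),np.round(c["t"],4).tolist(),"pos",-c["R"].T@c["t"])
print(bot.current_clock(),bot.current_tool_rot())
E
```

```text
scene 416.10160103952927 416.10160103952927 315.32507150001953 202.6762607698989 [[0.5908, 0.8066, 0.0214], [0.5417, -0.3768, -0.7514], [-0.598, 0.4555, -0.6595]] [-0.3052, -0.1805, 1.7027] pos [ 1.2962827  -0.59743217  0.99386129]
top 500.10505285552165 500.10505285552165 315.265711234077 196.25305444457175 [[0.2766, -0.9609, -0.0148], [-0.7639, -0.2106, -0.61], [0.583, 0.18, -0.7923]] [-0.1833, 0.4852, 1.3852] pos [-0.38618686 -0.3233375   1.39067549]
0.1 [-5.92849790e-01 -3.08447645e+00  2.50306076e-03]
```

View pics/scene0.png

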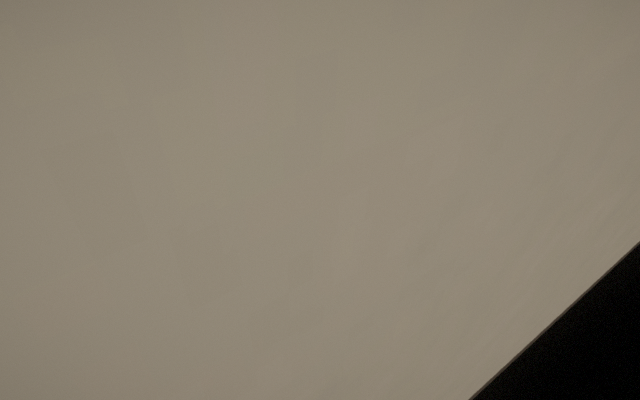

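View pics/top0.png

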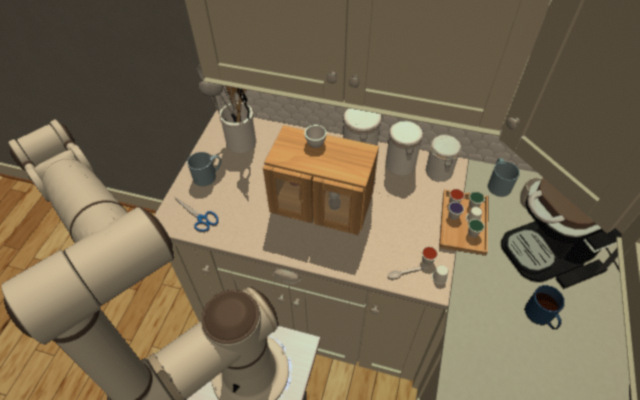

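The scene camera sees only a wall cabinet, so it is no use here. The top view shows the cupboard at about cols 265–378, rows 130–230. I'll enlarge it.

```bash
python3 - <<'E'
import cv2
i=cv2.imread("pics/top0.png")[120:240,255:390]
i=cv2.convertScaleAbs(i,alpha=1.3)
cv2.imwrite("pics/crop0.png",cv2.resize(i,None,fx=5,fy=5,interpolation=cv2.INTER_CUBIC))
E
```

```text
(no output)
```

View pics/crop0.png

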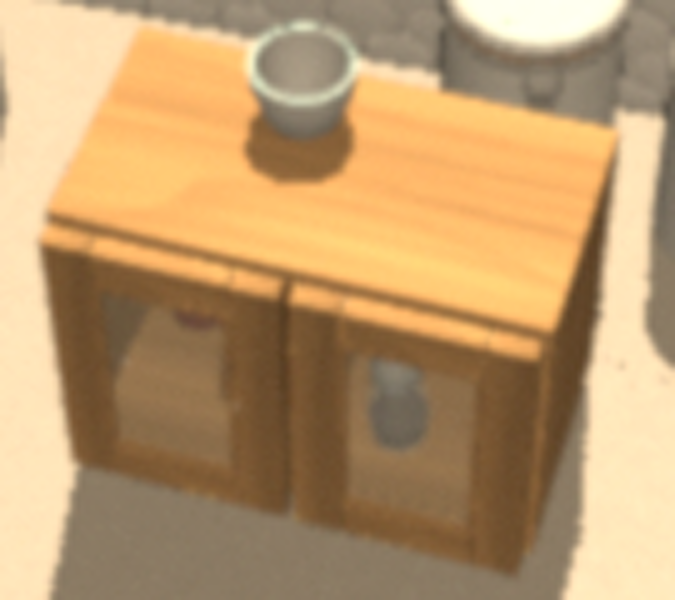

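The crop shows the top panel corners at about (142,30), (615,132), (553,330) and (50,215) in crop pixels. A grey capped object stands in the right compartment, and a dark red spot shows at the top of the left glass. I'll fit the pose and project the candidate objects to tell which is which.

```bash
cat >h.py <<'E'
import numpy as np,cv2
from workcell import bot
def ray(c,u,v,z):
    d=c["R"].T@np.array([(u-c["cx"])/c["fx"],(v-c["cy"])/c["fy"],1]); o=-c["R"].T@c["t"]
    return o+d*(z-o[2])/d[2]
def proj(c,X):
    p=np.asarray(X)@c["R"].T+c["t"]; return np.c_[c["fx"]*p[:,0]/p[:,2]+c["cx"],c["fy"]*p[:,1]/p[:,2]+c["cy"]]
E
python3 - <<'E'
from h import *
c=bot.read_camera("top")
px=np.array([(142,30),(615,132),(553,330),(50,215)])/5+[255,120]
W=np.array([ray(c,*p,.25) for p in px]); print(W.round(3))
print([round(np.linalg.norm(W[i]-W[(i+1)%4]),3) for i in range(4)])
# door front top edges z .248 and bottom edges z .018 (crop px)
for p,z in(((42,238),.248),((543,355),.248),((285,292),.248),((78,462),.018),((518,572),.018),((290,515),.018)): print(p,ray(c,*(np.array(p)/5+[255,120]),z).round(3))
# rectangle fit: body x -.085...085?
M=np.array([(.085,.16),(.085,-.16),(-.085,-.16),(-.085,.16)])
a,b=M-M.mean(0),W[:,:2]-W[:,:2].mean(0)
th=np.arctan2((a[:,0]*b[:,1]-a[:,1]*b[:,0]).sum(),(a*b).sum()); t=W[:,:2].mean(0)
Rm=np.array([[np.cos(th),-np.sin(th)],[np.sin(th),np.cos(th)]])
print("yaw",th,"origin",t)
def P(x,y,z): return ((proj(c,[[*(Rm@[x,y]+t),z]])[0]-[255,120])*5).round().tolist()
for s in(1,-1):
    print("mill foot/waist/head",[P(-.02,s*.079,z) for z in(.03,.1,.2)],"shaker",[P(-.02,s*.079,z) for z in(.03,.12)],"jar",[P(.045,s*.079,z) for z in(.03,.117)])
    print("door",[P(-.107,s*y,z) for y in(.003,.156) for z in(.018,.248)])
E
```

```text
[[ 0.701  0.114  0.25 ]
 [ 0.693 -0.198  0.25 ]
 [ 0.529 -0.195  0.25 ]
 [ 0.535  0.119  0.25 ]]
[np.float64(0.313), np.float64(0.165), np.float64(0.314), np.float64(0.166)]
(42, 238) [0.518 0.118 0.248]
(543, 355) [ 0.51  -0.194  0.248]
(285, 292) [ 0.516 -0.036  0.248]
(78, 462) [0.517 0.115 0.018]
(518, 572) [ 0.51  -0.191  0.018]
(290, 515) [ 0.514 -0.035  0.018]
yaw -0.022877440452548473 origin [ 0.61450397 -0.04014099]
mill foot/waist/head [[219.0, 386.0], [215.0, 322.0], [208.0, 222.0]] shaker [[219.0, 386.0], [213.0, 302.0]] jar [[248.0, 315.0], [244.0, 234.0]]
door [[287.0, 522.0], [279.0, 303.0], [71.0, 468.0], [37.0, 246.0]]
mill foot/waist/head [[441.0, 439.0], [444.0, 376.0], [449.0, 277.0]] shaker [[441.0, 439.0], [445.0, 357.0]] jar [[466.0, 366.0], [471.0, 286.0]]
door [[295.0, 525.0], [289.0, 305.0], [519.0, 581.0], [541.0, 363.0]]
```

Sizes check out (door span 312 mm, as given) and the face is at x≈0.514. I can't yet be sure whether the right object is the shaker or the mill, so I'll zoom in with more contrast.

```bash
python3 - <<'E'
from h import *
i=np.mean([bot.read_camera("top")["pixels"].astype(float) for _ in range(6)],0)[174:232,266:366]
i=np.clip((i-20)*2.6,0,255).astype(np.uint8)
cv2.imwrite("pics/crop1.png",cv2.resize(i,None,fx=8,fy=8,interpolation=cv2.INTER_CUBIC))
E
```

```text
(no output)
```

View pics/crop1.png

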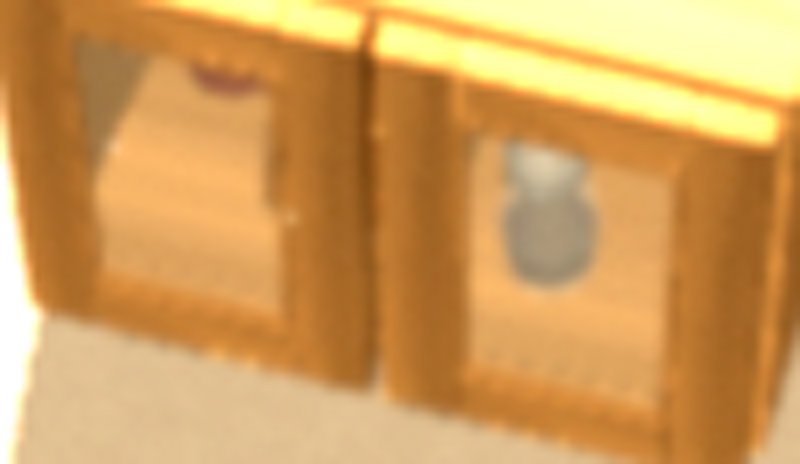

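The right compartment holds a grey glass body with a bright cap at crop (545,210), so that is the shaker. On the left, a dark vertical edge at (270,100–200) is partly hidden by the free-edge upright, and that is the mill. So the mill is behind the left door.

Plan: point the tool down with the gripper closed and press with the finger's side, then hook behind the door from above.

```bash
cat >>h.py <<'E'
from scipy.spatial.transform import Rotation as Ro
th=-.025; O=np.array([.621,-.0396]); Rm=np.array([[np.cos(th),-np.sin(th)],[np.sin(th),np.cos(th)]])
def W(x,y,z): return np.array([*(Rm@[x,y]+O),z])
def C(p): return Rm.T@(np.asarray(p)[:2]-O)
rot=Ro.from_matrix(np.c_[[-np.cos(th),-np.sin(th),0],[-np.sin(th),np.cos(th),0],[0,0,-1]]).as_rotvec()
def F(): return Rm.T@np.array(bot.current_contact_force())[:2]
E
python3 - <<'E'
from h import *
bot.set_gripper(0.0)
p=bot.current_ee_pos(); bot.line_to([p[0],p[1],.33])
bot.goto(W(-.19,.028,.33),rot); bot.line_to(W(-.19,.028,.205))
bot.line_to(W(-.135,.028,.205),max_speed=.08)
print(bot.current_clock(),C(bot.current_ee_pos()),bot.current_ee_pos(),F())
cv2.imwrite("pics/pre.png",cv2.resize(bot.read_camera("top")["pixels"][70:270,200:430],None,fx=3,fy=3))
E
```

```text
6.625 [-0.13523443  0.0280498 ] [ 0.486509   -0.00817846  0.20500229] [-0.03918433 -0.73540441]
```

View pics/pre.png

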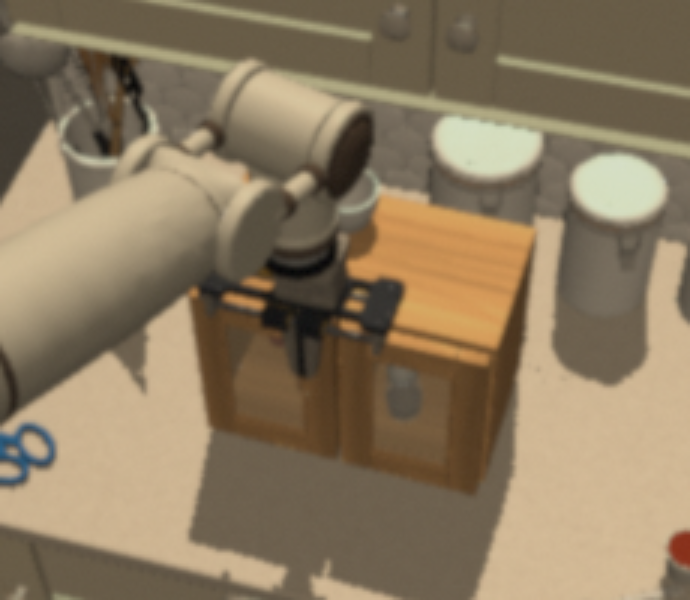

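The closed fingers at about (303,360) are in front of the left door's free-edge upright, and the gripper body is above the cupboard. Now I'll press, with force monitoring.

```bash
python3 - <<'E'
from h import *
f0=F()[0]; x=-.135; x0=None
while x<-.100:
    x+=.001; bot.line_to(W(x,.028,.205),max_speed=.03); f=F()[0]-f0
    if abs(f)>1:
        print(round(x,4),C(bot.current_ee_pos()).round(4),round(f,2))
        if x0 is None:x0=x
    if abs(f)>22 or (x0 is not None and x-x0>.0075): break
bot.hold(.15); print(bot.current_clock(),F()[0]-f0)
bot.line_to(W(-.22,.028,.205),max_speed=.12); bot.hold(.6)
bot.line_to(W(-.22,.028,.34),max_speed=.2)
print(bot.current_clock(),F())
bot.goto(W(-.33,.028,.34),rot)
cv2.imwrite("pics/ajar.png",cv2.resize(bot.read_camera("top")["pixels"][110:260,240:400],None,fx=4.5,fy=4))
E
```

```text
-0.13 [-0.13   0.028] 1.06
-0.129 [-0.129  0.028] 1.48
-0.126 [-0.126  0.028] 1.28
10.075 0.38485146773384693
12.4667 [-0.01018764  0.29427948]
```

View pics/ajar.png

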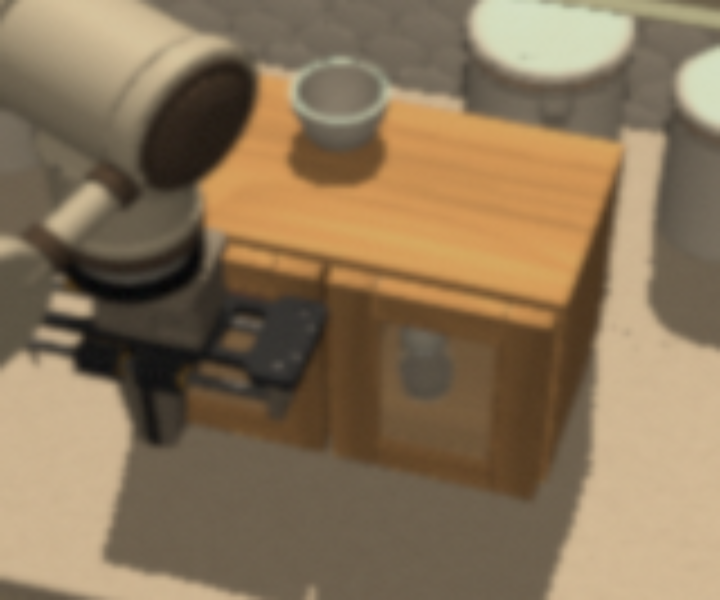

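The 1 N threshold tripped on motion noise, so the door is untouched and still shut. I'll repeat it, watching for a settled force in the resisting direction.

```bash
python3 - <<'E'
from h import *
bot.line_to(W(-.19,.028,.34),max_speed=.25);bot.line_to(W(-.19,.028,.205),max_speed=.2); bot.line_to(W(-.122,.028,.205),max_speed=.1); bot.hold(.2)
f0=F()[0]; x=-.122; x0=None
while x<-.095:
    x+=.001; bot.line_to(W(x,.028,.205),max_speed=.03); bot.hold(.08); f=f0-F()[0]
    if f>1.5:
        print(round(x,4),C(bot.current_ee_pos()).round(4),round(f,2))
        if x0 is None:x0=x
    if f>18 or (x0 is not None and x-x0>.0065): break
bot.hold(.1); print(bot.current_clock(),f0-F()[0])
bot.line_to(W(-.22,.028,.205),max_speed=.12); bot.hold(.5)
print(bot.current_clock(),F())
cv2.imwrite("pics/ajar2.png",cv2.resize(bot.read_camera("top")["pixels"][110:260,240:400],None,fx=4.5,fy=4))
E
```

```text
-0.12 [-0.1205  0.028 ] 3.47
-0.119 [-0.1195  0.0279] 4.28
-0.118 [-0.1187  0.0278] 5.56
-0.117 [-0.1178  0.0277] 5.41
-0.116 [-0.1168  0.0276] 5.38
-0.115 [-0.1165  0.0275] 8.46
-0.114 [-0.1165  0.0275] 13.19
-0.113 [-0.1165  0.0275] 17.29
18.7 18.01320127809349
20.2417 [-0.63213691 -0.19578251]
```

View pics/ajar2.png

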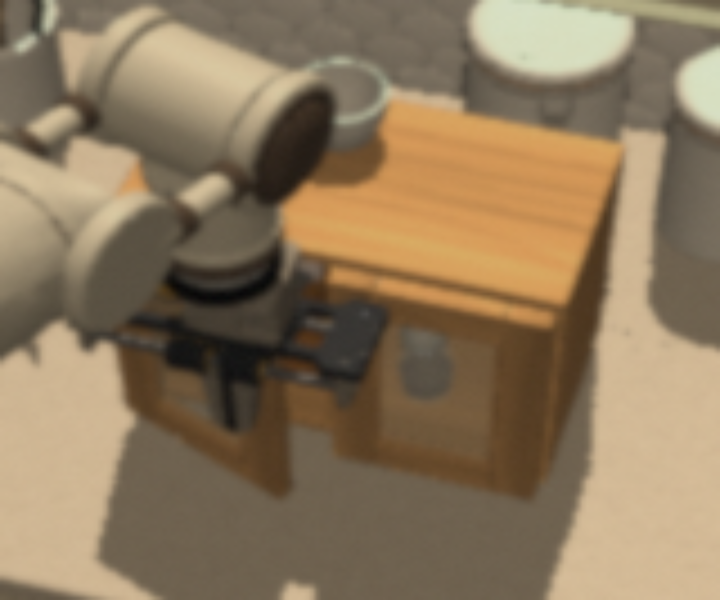

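The catch gave and the left door stands ajar, with its free edge near (280,490). The stop shows the finger is about 14 mm half-thick. Next I'll hook behind the door from above and swing it open along an arc about the hinge.

```bash
python3 - <<'E'
from h import *
z=.230
bot.line_to(W(-.22,.025,.33),max_speed=.2); bot.line_to(W(-.112,.025,.33),max_speed=.15); bot.hold(.15); f0=np.array(bot.current_contact_force())
bot.line_to(W(-.112,.025,.26),max_speed=.12)
for zz in(.25,.24,z):
    bot.line_to(W(-.112,.025,zz),max_speed=.06); f=np.array(bot.current_contact_force())-f0
    if np.linalg.norm(f)>6: print("contact",zz,f); bot.line_to(W(-.112,.025,.30)); raise SystemExit
print("in",bot.current_clock(),f.round(2))
h=np.array([-.091,.156]); r=.125; fm=0
for a in np.arange(.32,1.53,.1):
    u=np.array([-np.sin(a),-np.cos(a)]); n=np.array([np.cos(a),-np.sin(a)])
    p=h+r*u+(.014*np.cos(a)+.018*np.sin(a))*n
    bot.line_to(W(*p,z),max_speed=.05); f=np.linalg.norm(np.array(bot.current_contact_force())-f0); fm=max(fm,f)
    if f>25: print("stop",a,f); break
bot.hold(.3); print(a,fm,bot.current_clock())
p=C(bot.current_ee_pos()); bot.line_to(W(p[0]+.01,p[1]-.04,z),max_speed=.1); bot.line_to(W(p[0]+.01,p[1]-.04,.36),max_speed=.25)
bot.line_to(W(p[0]+.01,p[1]-.18,.36),max_speed=.25)
print(bot.current_clock())
cv2.imwrite("pics/open.png",cv2.resize(bot.read_camera("top")["pixels"][110:260,240:400],None,fx=4.5,fy=4))
E
```

```text
in 23.7667 [1.38 0.82 0.24]
1.5200000000000005 1.7146529294756974 29.1917
31.1333
```

View pics/open.png

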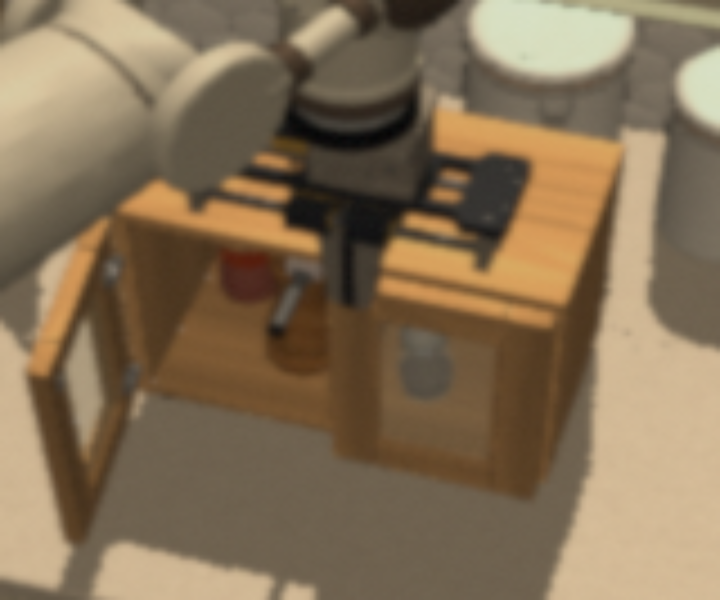

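The left door stands at about a right angle, with its free edge at about (55,450). The mill is visible at (300,330), the right door is shut and the robot is clear.

```bash
python3 - <<'E'
from h import *
bot.hold(.3); print(np.round(bot.current_contact_force(),2)); print(bot.job_done(), bot.current_clock())
E
```

```text
[ 0.32 -0.21 -0.26]
the job is handed in; nothing more can be done
the job is handed in; nothing more can be done
```

The pepper mill was behind the left door, which I pressed, let spring ajar and swung open to about a right angle; the right door stayed shut, and the job was handed in at about 31.5 s (verdict not shown).

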